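# Restart the filter pump at the power bar

## Robot

A 6-joint arm with a two-finger parallel gripper is mounted at the origin on the work surface. World frame = base frame: x ahead of the robot, y to its left, z up, the work surface at z = 0. Lengths are in m, angles in rad, forces in N, time in s.
With the tool pointing down it reaches from about 0.35 to 0.925 m from the base axis. Payload 6.4 kg.
Tool frame: the origin (TCP) lies midway between the tips of the shut fingers; the grasp point (between the pads) lies 19 mm behind it (env.pinch_z is the distance from the TCP to the grasp point, in m); z points along the fingers, y is the line along which they close (so a half turn about z gives the same grasp; the last joint's range is limited). The gripper opens to 94 mm and grips with 3 to 60 N. Pads are 16 mm wide; open, the fingers measure 119 mm over their backs; the gripper's body (75 mm by 177 mm) begins 78 mm behind the grasp point.
Start: joints at [0.956, 0.245, 1.558, -0, 1.339, -0.174], TCP at [0.277, 0.588, 0.205] pointing down, gripper open.
Joint ranges: [-3.13, 3.13], [-1.02, 2.26], [0.13, 2.54], [-0.95, 4.09], [0.21, 2.88], [-2.74, 2.74]. Speed limits (rad/s): [2.57, 2.57, 3.14, 3.14, 3.14, 3.14].

## Interface

Orientations are given as a unit quaternion [w, x, y, z].
In Python, from cell import monitor, optics, order, spot_in, pinpoint, env gives the robot as it stands.
- The arm moves only by the shell command python3 -m pendant 'ROWS' [OPENING]. ROWS is JSON, a list that holds one entry, the list of rows, each a list of 6 numbers: the shift along the tool's x, y, z in m, then the turn, a rotation vector about the tool's x, y, z in degrees. A call has 1 to 12 rows; each row shifts and turns the commanded pose from where the row before left it, along the tool's axes as they then stand; what a row does not reach is not made up. A row lasts 1/8 s, in which the tool goes at most 62.5 mm and 10.7 degrees, less where a joint would pass 70% of its speed; a pose out of reach is approached as far as the arm can. A call with a gripper value outside its range is refused whole. OPENING is the opening, from -1 (shut) to 1 (fully open), set as the call begins (- or left out, the last holds). The fingers move at their own pace and stop on an object; the grip force is fixed at half the most. Time passes only in rows, so rows that do not move let the fingers close. It gives the time, the measured TCP pose, the force, the opening and the grip force at its end, in the units of the state.
- monitor.observe(): the state, without advancing time (a new reading comes with each control period).
- optics.snapshot(name): name is "side" or "top"; returns a dict with "pixels" (420x560x3 uint8, blue, green, red), "fx", "fy", "cx", "cy" (pixels), "xyz" and "orientation" of the camera in the world. Camera axes: x right, y up, looking along -z (the intrinsics and any distortion apply to the point x, -y, -z); pixel columns grow to the right and rows downward; lengths in m; the calibration is good to about 2 mm. A picture is of the moment at which its call begins. There is no depth.
- order.job_done(): hands the job in; it is judged then, once.
Trained networks look in a picture, given as the dict that the camera call returned (one of the last four; its "shot" number tells which), for a name from the list of things; names that differ only in an ending like _2 or _b are one class to them, and where a whole thing is asked for, a point or a joint stands for the part that bears it (a point fixed in the world has none). Each returns a list of dicts, best first, with "conf" (0 to 1); they miss things now and then, are a little off and sometimes report something else, mostly with a low value. They report only what shows in the picture. A call takes as long as a camera call. They do not tell look-alikes from the thing itself.
- spot_in(target, picture): "extent" ([left, top, right, bottom] in pixels, round what is visible of it).
- pinpoint(target, picture): "xy" ([column, row] in pixels: a listed point, or the origin of a listed thing).
The state is a dict: "time": time; "q": joint angles; "dq": joint speeds; "effort": joint torques, N m; "ee_pos": TCP position; "tcp_rot": TCP orientation; "force": force on the tool from outside, world axes, zero at the start; "torque": the same for the moment, N m; "width": opening from 0.0 (shut) to 1.0 (fully open); "finger_force": force on a finger pad.
Only numpy, scipy, OpenCV 4.12 (cv2) and the standard library are available. Lean on these libraries where they do the work, as an engineer would, in place of code of your own. Each camera call takes 0.05 s, during which the arm holds its last target. There are 200 camera calls.

## Task

Restart the filter pump with the closed fingers: first press the big main rocker at the end of the power bar fully over to on (down on the robot's side), then likewise the small rocker beside the outlet that holds the big block-shaped adapter, and last press the round button on the pump controller fully down and keep it down for at least one second before letting it come up. Leave the other two small rockers, the dosing controller's square button and everything else on the bench alone, and do not lift, tip or shove the controllers; both rockers must stay on and the fingers end clear.

Things in the scene. Friction and masses are not known exactly. Their poses are not given: they have to be found in the camera images.
- strip: the power bar, a grey box screwed to the bench, 90 mm (x) by 330 mm (y) by 42 mm high; origin at the middle of its underside, x across the bar away from the robot, y along it. Big main rocker at y = 120 mm; outlets a, b, c at y = 40, -40, -120 mm, x = 24 mm, each with its small rocker at the same y on the robot's side.
- main_rocker (a joint): the big black main rocker, 32 mm wide, each half 26 mm long; hinge line 10 mm to the robot's side of the bar's middle, 47 mm above the bench. 0: off, the robot-side half stands up at 0.4 rad, the far half is level. 0.4: fully on, robot-side half level 47 mm above the bench. About 3 N on the press point moves it; no spring, stays where left. Starts at 0 to 0.05.
- main_press (a point): the point to press on the main rocker: on top of its half nearer the robot, 16 mm out from the hinge line. It moves with the rocker: about 53 mm above the bench when off, 47 mm when fully on.
- adapter: the pump's power adapter, a white block 36 mm (x) by 50 mm (y) by 42 mm high, the largest thing plugged in, fixed upright in one of the three outlets (top 84 mm above the bench); origin at the middle of that outlet, axes as the bar. The other outlets hold a small flat plug (16 mm high) and a small round plug (20 mm high).
- rocker_a (a joint): small black rocker of outlet a, nearest the main rocker, 21 mm wide, each half 18 mm long; hinge line 18 mm to the robot's side of the bar's middle, 47 mm above the bench. 0: off, the robot-side half stands up at 0.4 rad, the far half is level. 0.4: fully on, robot-side half level 47 mm above the bench. About 3 N on the press point moves it; no spring, stays where left. Starts at 0 to 0.05.
- press_a (a point): the point to press on the small rocker a: on top of its half nearer the robot, 13 mm out from the hinge line. It moves with the rocker: about 52 mm above the bench when off, 47 mm when fully on. The middle of its own outlet lies 55 mm across the bar from this point; the other outlets are 97 mm or more away.
- rocker_b (a joint): small black rocker of outlet b, in the middle, 21 mm wide, each half 18 mm long; hinge line 18 mm to the robot's side of the bar's middle, 47 mm above the bench. 0: off, the robot-side half stands up at 0.4 rad, the far half is level. 0.4: fully on, robot-side half level 47 mm above the bench. About 3 N on the press point moves it; no spring, stays where left. Starts at 0 to 0.05.
- press_b (a point): the point to press on the small rocker b: on top of its half nearer the robot, 13 mm out from the hinge line. It moves with the rocker: about 52 mm above the bench when off, 47 mm when fully on. The middle of its own outlet lies 55 mm across the bar from this point; the other outlets are 97 mm or more away.
- rocker_c (a joint): small black rocker of outlet c, farthest from the main rocker, 21 mm wide, each half 18 mm long; hinge line 18 mm to the robot's side of the bar's middle, 47 mm above the bench. 0: off, the robot-side half stands up at 0.4 rad, the far half is level. 0.4: fully on, robot-side half level 47 mm above the bench. About 3 N on the press point moves it; no spring, stays where left. Starts at 0 to 0.05.
- press_c (a point): the point to press on the small rocker c: on top of its half nearer the robot, 13 mm out from the hinge line. It moves with the rocker: about 52 mm above the bench when off, 47 mm when fully on. The middle of its own outlet lies 55 mm across the bar from this point; the other outlets are 97 mm or more away.
- pump_box: the pump controller, a loose grey box on four rubber feet, 80 mm (x) by 110 mm (y) by 45 mm high, about 0.6 kg, with a dark display; origin at the middle of its underside, z up. Its round white push button stands 12 mm to the -y side of the middle of its top.
- round_button (a joint): the pump controller's round white button, 32 mm across, top face 11 mm above the box (56 mm above the bench). The value is how far it is pressed down: 0 up, 0.006 m fully down. Sprung: about 1.5 N to start, 5 N when fully down; comes up again when let go.
- round_button_top (a point): middle of the round button's top face, moves with the button.
- doser_box: the dosing controller, not to be used: a loose grey box on four rubber feet, 80 mm (x) by 110 mm (y) by 45 mm high, about 0.6 kg, with a dark display; origin at the middle of its underside, z up. Its square, 28 mm wide white push button stands 12 mm to the -y side of the middle of its top.
- square_button (a joint): the dosing controller's square button, same height, travel and spring as the round one; 0 is up.
- vial: small amber bottle, 32 mm across, 60 mm high, standing; a bystander; origin at the middle of its underside.
- collar: white plastic pipe collar, 42 mm across, 22 mm high, lying flat; a bystander; origin at the middle of its underside.
- salt_jar: white jar with a blue cap, 68 mm across, 85 mm high, standing; a bystander; origin at the middle of its underside.
- tee: white plastic pipe tee, 90 mm long, 34 mm high, lying; a bystander; origin at the middle of its underside.
- cup: white open cup, 72 mm across, 80 mm high, standing; a bystander; origin at the middle of its underside.
- kit: cardboard carton, 70 by 110 by 50 mm high; a bystander; origin at the middle of its underside.
Things that resemble listed ones, but are neither listed nor needed, are in the scene too. What is shaped like the pump_box but yellow is not meant.

How it is judged:
By the outcome, as a careful person would: the job done as asked, in the order asked, and still so for the second after the job is handed in, with the robot touching nothing.
It also fails if it takes over 45 s, if anything falls off the work surface, if the arm or the gripper's body presses on something with over 40 N, if the wrist force passes 120 N, or if a joint passes its speed limit or range.

## Working session

There is one attempt and no reset: what is moved stays moved. The work goes in short steps, Python scripts to look and compute and a shell command to move; the robot and the scene stay as the last step left them, time stands still between calls to the robot, and variables do not carry over. Pictures are saved under pics/ and viewed, at most 10 in all, crops included, and the job is handed in when it is done.

```bash
mkdir -p pics; cat > h.py <<'E'
import numpy as np, cv2
from scipy.spatial.transform import Rotation as R
from cell import monitor, optics, order, spot_in, pinpoint, env
def rot(p):
    w,x,y,z=p["orientation"]; return R.from_quat([x,y,z,w]).as_matrix()
def ray(p,uv):
    d=np.array([(uv[0]-p["cx"])/p["fx"],-(uv[1]-p["cy"])/p["fy"],-1.]); return rot(p)@d
def atz(p,uv,z):
    d=ray(p,uv); c=np.array(p["xyz"]); return c+d*(z-c[2])/d[2]
def proj(p,X):
    v=rot(p).T@(np.array(X)-p["xyz"]); return [p["cx"]+p["fx"]*v[0]/-v[2],p["cy"]-p["fy"]*v[1]/-v[2]]
E
python3 - <<'E'
from h import *
for n in("top","side"):
    p=optics.snapshot(n); cv2.imwrite(f"pics/{n}0.png",p["pixels"])
    print(n,{k:v for k,v in p.items() if k!="pixels"})
    for t,z in(("main_press",.053),("press_a",.052),("adapter",.042),("strip",0),("round_button_top",.056),("square_button",.056),("pump_box",0),("doser_box",0)):
        for r in pinpoint(t,p)[:4]: print(t,round(r["conf"],2),np.round(r["xy"],1),np.round(atz(p,r["xy"],z),3))
s=monitor.observe();print(s["time"],s["ee_pos"],s["tcp_rot"],s["width"])
E
```

```text
top {'fx': 393.01203773116714, 'fy': 393.01203773116714, 'cx': 274.5625123206975, 'cy': 207.29375269371184, 'xyz': array([ 0.36466945, -0.01912498,  1.17580752]), 'orientation': array([-0.70187713, -0.04549431,  0.0343005 ,  0.71001566]), 'shot': 1}
main_press 0.54 [225.3 178.9] [0.577 0.14  0.053]
press_a 0.66 [411.1 230.9] [ 0.42  -0.389  0.052]
press_a 0.58 [309.1 167.4] [ 0.608 -0.104  0.052]
press_a 0.45 [256.4 175.1] [0.587 0.05  0.052]
press_a 0.4 [279.8 172.5] [ 0.594 -0.018  0.052]
adapter 0.64 [306.  152.4] [ 0.655 -0.096  0.042]
strip 0.72 [263.8 171.1] [0.609 0.03  0.   ]
round_button_top 0.73 [279.1 209.4] [ 0.486 -0.015  0.056]
round_button_top 0.62 [148.4 291.1] [0.259 0.356 0.056]
round_button_top 0.46 [215.9 225.8] [0.441 0.166 0.056]
round_button_top 0.29 [312.7 166.8] [ 0.608 -0.114  0.056]Traceback (most recent call last):
  File "<stdin>", line 6, in <module>
ValueError: it knows: adapter, collar, cup, doser_box, kit, main_press, press, pump_box, round_button_top, salt_jar, strip, tee, vial
```

View pics/top0.png

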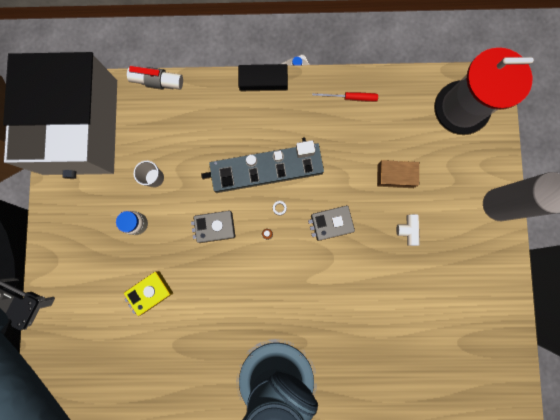

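The top view shows the bar with the main rocker at about (227,177) and small rockers at (254,174), (281,171) and (309,166). The white adapter block is at (306,148), so it sits in outlet c. The grey box at (214,226) has the round button at (217,225), and the grey box at (332,223) has the square one. A yellow look-alike is at (148,293), and the white ring at (280,208) is the collar.

```bash
python3 - <<'E'
from h import *
T=(("main_press",.053),("press_a",.052),("adapter",.042),("strip",0),("round_button_top",.056),("pump_box",0),("doser_box",0))
for n in("side","top"):
    p=optics.snapshot(n)
    if n=="side":
        cv2.imwrite("pics/side0.png",p["pixels"]); print({k:v for k,v in p.items() if k!="pixels"})
    else:
        cv2.imwrite("pics/crop0.png",cv2.resize(p["pixels"][130:250,180:360],None,fx=4.4,fy=4.4,interpolation=cv2.INTER_CUBIC))
    print(n)
    for t,z in T:
        for r in pinpoint(t,p)[:5]: print(t,round(r["conf"],2),np.round(r["xy"],1),np.round(atz(p,r["xy"],z)[:2],3))
s=monitor.observe();print(s["time"],s["ee_pos"],s["tcp_rot"],s["width"])
E
```

```text
{'fx': 387.0541761542476, 'fy': 387.0541761542476, 'cx': 274.66759399347666, 'cy': 210.39591829022874, 'xyz': array([ 0.35014442, -0.78522904,  0.51616636]), 'orientation': array([ 0.85854082,  0.50680149, -0.03060767, -0.07157576]), 'shot': 2}
side
main_press 0.58 [306.5 188.7] [0.574 0.147]
press_a 0.67 [347.9 238.7] [ 0.607 -0.111]
press_a 0.62 [318.5 204.8] [0.583 0.052]
press_a 0.52 [333.3 217.5] [ 0.602 -0.017]
adapter 0.9 [367.1 235.7] [ 0.658 -0.093]
strip 0.91 [333.4 230.3] [0.612 0.008]
round_button_top 0.57 [191.8 165.1] [0.258 0.377]
round_button_top 0.48 [254.4 188.9] [0.433 0.168]
pump_box 0.93 [255.5 206.6] [0.434 0.169]
pump_box 0.57 [188.3 179. ] [0.239 0.399]
pump_box 0.46 [363.8 236.6] [ 0.676 -0.034]
doser_box 0.67 [279.9 282.9] [ 0.447 -0.169]
doser_box 0.58 [317.3 205.4] [0.605 0.143]
top
main_press 0.78 [226.3 180. ] [0.574 0.137]
main_press 0.23 [217.2 226. ] [0.44  0.163]
press_a 0.58 [252.  177.1] [0.581 0.063]
press_a 0.41 [310.8 167.4] [ 0.608 -0.109]
press_a 0.4 [278.2 170.4] [ 0.6   -0.014]
adapter 0.63 [305.2 151.4] [ 0.658 -0.094]
strip 0.88 [264.1 170.1] [0.612 0.029]
round_button_top 0.59 [152.1 290.8] [0.26  0.345]
round_button_top 0.39 [216.7 225.6] [0.441 0.164]
pump_box 0.91 [151.7 291.3] [0.253 0.365]
pump_box 0.72 [215.7 228.2] [0.437 0.176]
doser_box 0.95 [331.4 224.5] [ 0.444 -0.171]
1.1 [0.27735045 0.58787511 0.20546797] [5.32262597e-06 2.18627447e-01 9.75808403e-01 1.55144912e-05] 1.0004794266072532
```

View pics/side0.png

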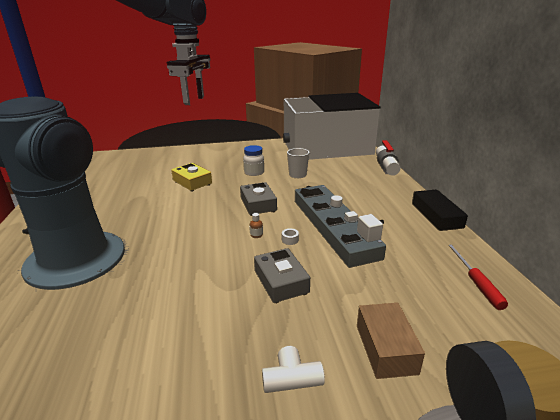

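View pics/crop0.png

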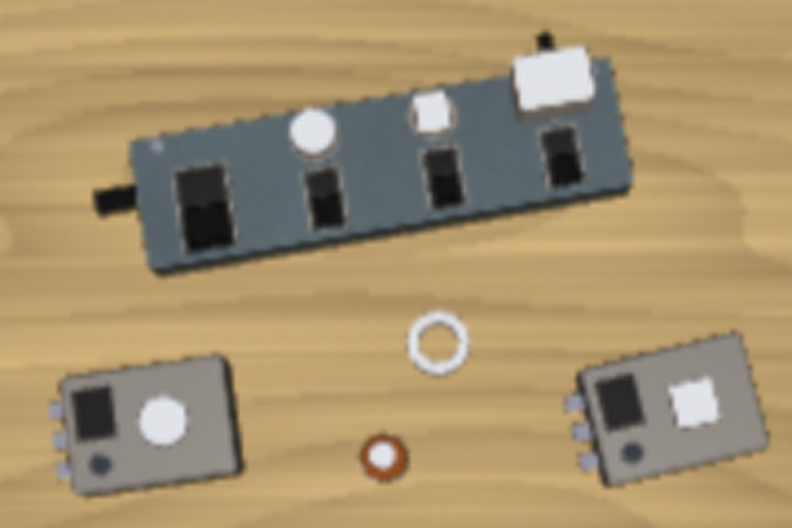

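Candidates: the pump box is the grey box with the round button at (217,226). The yellow box at (148,293) and the square-button box at (332,224) are rejected. The block adapter is at (305,149) in outlet c, beyond the round plug at (251,160) and the flat plug at (278,155). So I press the main rocker at (226,179), then rocker c at (309,167). The crop confirms this. Next I fit the bar pose.

```bash
cat > fit.py <<'E'
from h import *
from scipy.optimize import least_squares
P={n:optics.snapshot(n) for n in("top","side")}
B=lambda u,v:[180+u/4.4-.4,130+v/4.4-.4]
obs=[("top",B(130,143),(.045,.165,.042),1),("top",B(608,60),(.045,-.165,.042),1),("top",B(632,187),(-.045,-.165,.042),1),("top",B(154,268),(-.045,.165,.042),1),
("top",B(205,208),(-.010,.12,.047),1),("top",B(325,198),(-.018,.04,.047),1),("top",B(444,177),(-.018,-.04,.047),1),("top",B(562,157),(-.018,-.12,.047),1)]
for n,z in P.items():
    M={"main_press":[(-.026,.12,.053)],"press_a":[(-.031,y,.052) for y in(.04,-.04,-.12)],"adapter":[(.024,-.12,.042)],"strip":[(0,0,0)]}
    for t,c in M.items():
        for r in pinpoint(t,z):
            if r["conf"]<.3: continue
            for b in c: 
                g=lambda q,b:np.array([q[0]+np.cos(q[2])*b[0]-np.sin(q[2])*b[1],q[1]+np.sin(q[2])*b[0]+np.cos(q[2])*b[1],b[2]])
                e=np.linalg.norm(np.array(proj(z,g((.612,.015,.16),b)))-r["xy"])
                if e<9: obs.append((n,r["xy"],b,.5))
res=lambda q:np.concatenate([(np.array(proj(P[n],g(q,b)))-uv)*w for n,uv,b,w in obs])
f=least_squares(res,[.612,.015,.16],loss="soft_l1"); q=f.x
print("bar",q.round(4))
for o,e in zip(obs,res(q).reshape(-1,2)): print(o[0],o[2],e.round(1))
for nm,b in(("main",(-.026,.12,.053)),("a",(-.031,.04,.052)),("c",(-.031,-.12,.052))): print(nm,g(q,b).round(4))
# white button blob
for n,(x,y) in(("top",(217,226)),("side",(258,190))):
    im=P[n]["pixels"]; w=(im.min(2)>170).astype(np.uint8); k,l,s,c=cv2.connectedComponentsWithStats(w)
    i=np.argmin([np.hypot(*(c[j]-(x,y))) if j else 9e9 for j in range(k)])
    print(n,c[i],s[i],atz(P[n],c[i],.056).round(4))
    for r in pinpoint("pump_box",P[n])[:2]: print("box",r["xy"],atz(P[n],r["xy"],0).round(3))
R0=R.from_quat(np.roll(monitor.observe()["tcp_rot"],-1)).as_matrix();print(R0.round(3))
E
python3 fit.py
```

```text
bar [0.6143 0.0223 0.157 ]
top (0.045, 0.165, 0.042) [-0.9 -1. ]
top (0.045, -0.165, 0.042) [ 0.7 -0.8]
top (-0.045, -0.165, 0.042) [ 0.8 -0.1]
top (-0.045, 0.165, 0.042) [-1.8  0.3]
top (-0.01, 0.12, 0.047) [-0.3 -0.5]
top (-0.018, 0.04, 0.047) [-0.1 -0.2]
top (-0.018, -0.04, 0.047) [-0.2 -0. ]
top (-0.018, -0.12, 0.047) [ 0. -0.]
top (-0.026, 0.12, 0.053) [0.4 1.2]
top (-0.031, -0.04, 0.052) [ 1.7 -0.8]
top (-0.031, -0.12, 0.052) [-0.3 -0.2]
top (-0.031, 0.04, 0.052) [0.5 0.7]
top (0.024, -0.12, 0.042) [-1.3  0.9]
top (0, 0, 0) [1.  0.2]
side (-0.026, 0.12, 0.053) [-0.1  0.5]
side (-0.031, -0.12, 0.052) [-0.7  0.2]
side (-0.031, -0.04, 0.052) [-1.8  0. ]
side (-0.031, 0.04, 0.052) [-0.6  0.3]
side (0.024, -0.12, 0.042) [ 1.8 -1. ]
side (0, 0, 0) [-1.9  0.6]
side (0, 0, 0) [0.4 3.1]
main [0.5698 0.1368 0.053 ]
a [0.5774 0.057  0.052 ]
c [ 0.6024 -0.101   0.052 ]
top [216.56382979 225.19148936] [212 220  10  11  94] [0.4423 0.1644 0.056 ]
box [154.0, 289.1] [0.259 0.358 0.   ]
box [213.2, 225.9] [0.444 0.184 0.   ]
side [258.24390244 189.43902439] [253 187  11   5  41] [0.4431 0.1622 0.056 ]
box [255.0, 204.1] [0.434 0.184 0.   ]
box [191.6, 180.8] [0.25  0.383 0.   ]
[[-0.904  0.427  0.   ]
 [ 0.427  0.904  0.   ]
 [-0.     0.    -1.   ]]
```

```bash
python3 -m pendant '[[[-0.0416,-0.0257,0,0,0,0],[-0.0416,-0.0257,0,0,0,0],[-0.0416,-0.0257,0,0,0,0],[-0.0416,-0.0257,0,0,0,0],[-0.0416,-0.0257,0,0,0,0],[-0.0416,-0.0257,0,0,0,0],[-0.0416,-0.0257,0,0,0,0],[-0.0416,-0.0257,0,0,0,0],[-0.0416,-0.0257,0,0,0,0],[-0.0416,-0.0257,0,0,0,0],[-0.0416,-0.0257,0,0,0,0]]]' -1
python3 -m pendant '[[[0,0,0.02,0,0,-8.6],[0,0,0.02,0,0,-8.6],[0,0,0.02,0,0,-8.6],[0,0,0.02,0,0,-8.5],[0,0,0,0,0,0]]]'
cat > to.py <<'E'
import sys
from h import *
s=monitor.observe(); M=R.from_quat(np.roll(s["tcp_rot"],-1)).as_matrix()
t=np.array([float(a) for a in sys.argv[1:4]])
print("t",s["time"],"pos",np.array(s["ee_pos"]).round(4),"y-axis",M[:,1].round(3),"F",np.array(s["force"]).round(1),"tool shift",(M.T@(t-s["ee_pos"])).round(4),"w",s["width"])
E
python3 to.py .5698 .1368 .070
python3 - <<'E'
from h import *
p=optics.snapshot("side"); cv2.imwrite("pics/s1.png",cv2.resize(p["pixels"][90:290,180:430],None,fx=3.2,fy=3,interpolation=cv2.INTER_CUBIC))
E
```

```text
time: 3.08
ee_pos: [0.5714, 0.1355, 0.2057]
tcp_rot: [0.0, 0.219, 0.976, 0.0]
force: [0.5, 0.0, 0.3]
width: 0.004
finger_force: 0.0
time: 3.7
ee_pos: [0.5693, 0.1369, 0.1238]
tcp_rot: [-0.002, -0.078, 0.997, 0.0]
force: [0.0, -0.3, 1.2]
width: 0.005
finger_force: 0.0
t 3.7 pos [0.5693 0.1369 0.1238] y-axis [-0.155  0.988  0.   ] F [ 0.  -0.3  1.2] tool shift [-0.0007 -0.0002  0.0538] w 0.004986484114655928
```

View pics/s1.png

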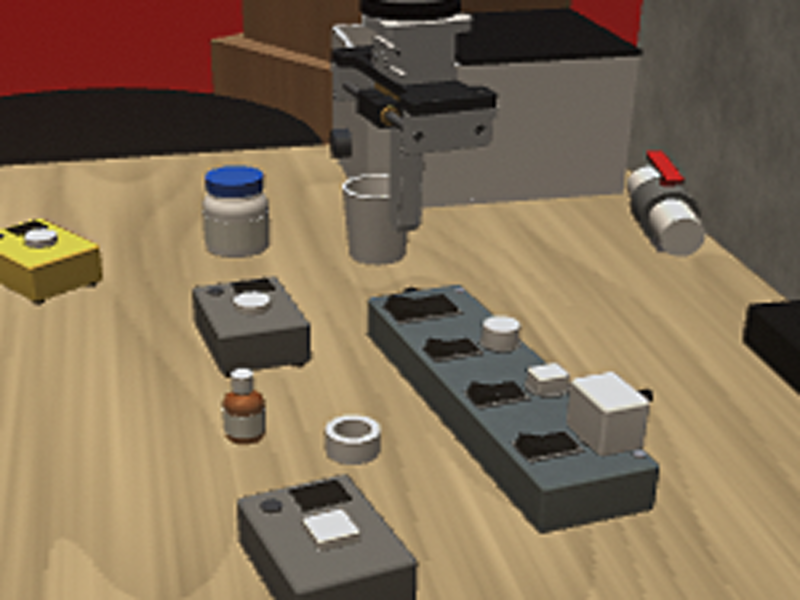

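The closed fingers hang above the main rocker at about (408,225) in the crop, with nothing in the way, and the white block sits at rocker c. Pressing down now.

```bash
python3 -m pendant '[[[0,0,0.03,0,0,0],[0,0,0.028,0,0,0],[0,0,0.006,0,0,0],[0,0,0.003,0,0,0],[0,0,0.003,0,0,0],[0,0,0.003,0,0,0],[0,0,0.003,0,0,0]]]'; python3 to.py .5698 .1368 .047
```

```text
time: 4.62
ee_pos: [0.5707, 0.1369, 0.0499]
tcp_rot: [0.0, -0.079, 0.997, -0.0]
force: [-1.9, -0.6, 1.8]
width: 0.007
finger_force: 0.9
t 4.625 pos [0.5707 0.1369 0.0499] y-axis [-0.157  0.988 -0.   ] F [-1.9 -0.6  1.8] tool shift [0.001  0.     0.0029] w 0.0066236688318593
```

```bash
python3 -m pendant '[[[0,0,0.002,0,0,0],[0,0,0.002,0,0,0],[0,0,0,0,0,0],[0,0,0,0,0,0]]]'; python3 to.py .5698 .1368 .047
```

```text
time: 5.12
ee_pos: [0.5706, 0.1369, 0.0471]
tcp_rot: [-0.0, -0.079, 0.997, -0.0]
force: [-6.3, -1.3, 12.2]
width: 0.005
finger_force: 6.1
t 5.125 pos [0.5706 0.1369 0.0471] y-axis [-0.157  0.988 -0.   ] F [-6.3 -1.3 12.2] tool shift [0.0008 0.     0.0001] w 0.005095390356316237
```

```bash
python3 -m pendant '[[[0,0,0.002,0,0,0],[0,0,0,0,0,0],[0,0,-0.02,0,0,0],[0,0,-0.04,0,0,0],[0.001,-0.048,0,0,0,0],[0.001,-0.048,0,0,0,0],[0.001,-0.048,0,0,0,0],[0.001,-0.048,0,0,0,0],[0.001,-0.048,0,0,0,0],[0,0,0,0,0,0]]]'; python3 to.py .6024 -.101 .060
python3 - <<'E'
from h import *
p=optics.snapshot("side"); cv2.imwrite("pics/s2.png",cv2.resize(p["pixels"][140:280,270:410],None,fx=4.2,fy=4.2,interpolation=cv2.INTER_CUBIC))
E
```

```text
time: 6.38
ee_pos: [0.604, -0.1038, 0.1039]
tcp_rot: [0.001, -0.077, 0.997, -0.0]
force: [-0.8, -0.2, -0.3]
width: 0.008
finger_force: 0.0
t 6.375 pos [ 0.604  -0.1038  0.1039] y-axis [-0.153  0.988 -0.001] F [-0.8 -0.2 -0.3] tool shift [0.0012 0.0031 0.0439] w 0.0077886023809667975
```

View pics/s2.png

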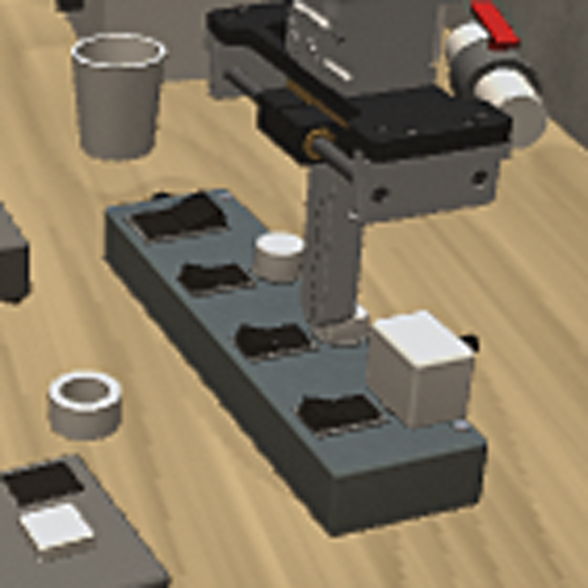

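The main rocker at crop (180,215) now slopes the other way, with the far half up, so it is on. The fingers hang above rocker c and clear the adapter.

```bash
python3 to.py .6019 -.101 .047; python3 -m pendant '[[[0.001,0.001,0.02,0,0,0],[0,0,0.02,0,0,0],[0,0,0.006,0,0,0],[0,0,0.003,0,0,0],[0,0,0.003,0,0,0],[0,0,0.003,0,0,0],[0,0,0.003,0,0,0],[0,0,0,0,0,0]]]'; python3 to.py .6019 -.101 .047
```

```text
t 6.425 pos [ 0.6036 -0.1021  0.1036] y-axis [-0.155  0.988 -0.   ] F [-0.8 -0.4  0.9] tool shift [0.0016 0.0013 0.0566] w 0.004645343239747314
time: 7.42
ee_pos: [0.6026, -0.1002, 0.0471]
tcp_rot: [-0.0, -0.079, 0.997, -0.0]
force: [-5.1, 2.2, 10.7]
width: 0.002
finger_force: 5.3
t 7.425 pos [ 0.6026 -0.1002  0.0471] y-axis [-0.157  0.988 -0.   ] F [-5.1  2.2 10.7] tool shift [ 0.0008 -0.0007  0.0001] w 0.001788983124814276
```

```bash
python3 -m pendant '[[[0,0,0.002,0,0,0],[0,0,0,0,0,0],[0,0,-0.02,0,0,0],[0,0,-0.05,0,0,0],[0.0193,0.0476,0,0,0,0],[0.0193,0.0476,0,0,0,0],[0.0193,0.0476,0,0,0,0],[0.0193,0.0476,0,0,0,0],[0.0193,0.0476,0,0,0,0],[0.0193,0.0476,0,0,0,0],[0,0,0,0,0,0],[0,0,0,0,0,0]]]'; python3 to.py .4427 .1633 .056
python3 - <<'E'
from h import *
p=optics.snapshot("side"); cv2.imwrite("pics/s3.png",cv2.resize(p["pixels"][140:280,230:410],None,fx=4.2,fy=4.2,interpolation=cv2.INTER_CUBIC))
E
```

```text
time: 8.93
ee_pos: [0.4438, 0.1636, 0.114]
tcp_rot: [0.001, -0.079, 0.997, -0.0]
force: [0.8, -0.3, 0.1]
width: 0.006
finger_force: 0.0
t 8.925 pos [0.4438 0.1636 0.114 ] y-axis [-0.157  0.988 -0.   ] F [ 0.8 -0.3  0.1] tool shift [ 0.0012 -0.0001  0.058 ] w 0.005722364024115696
```

View pics/s3.png

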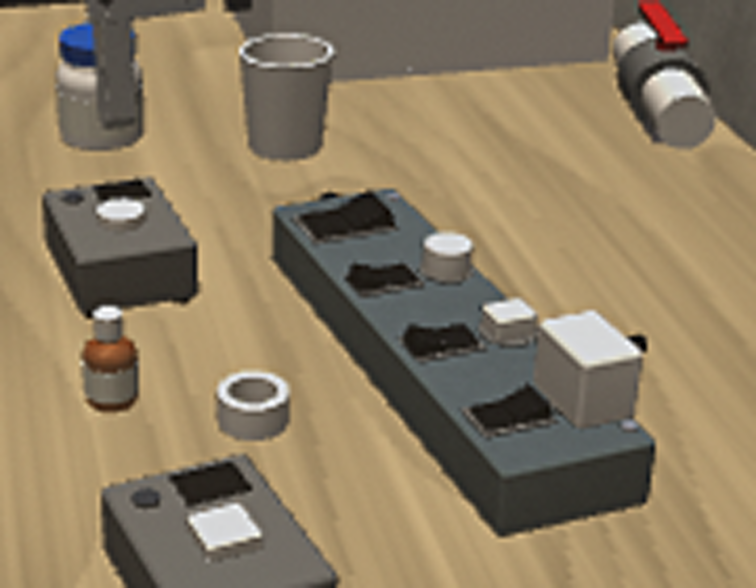

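The main rocker (350,215) and rocker c (512,408) both have their far half up, so they are on. Rockers a and b are unchanged, and the fingers are over the round button (120,212). Next I press it.

```bash
python3 -m pendant '[[[0.001,0,0.03,0,0,0],[0,0,0.022,0,0,0],[0,0,0.004,0,0,0],[0,0,0.003,0,0,0],[0,0,0.003,0,0,0],[0,0,0.002,0,0,0],[0,0,0.002,0,0,0],[0,0,0,0,0,0]]]'; python3 to.py .4427 .1633 .050
```

```text
time: 9.98
ee_pos: [0.4432, 0.1633, 0.0499]
tcp_rot: [0.0, -0.079, 0.997, -0.001]
force: [-6.7, -4.7, 18.2]
width: 0.006
finger_force: 9.0
t 9.975 pos [0.4432 0.1633 0.0499] y-axis [-0.158  0.987 -0.002] F [-6.7 -4.7 18.2] tool shift [ 0.0005  0.     -0.0001] w 0.006087721865596129
```

Button is bottomed at 0.050 m. I hold it for 1.5 s, then lift.

```bash
python3 -m pendant '[[[0,0,0,0,0,0],[0,0,0,0,0,0],[0,0,0,0,0,0],[0,0,0,0,0,0],[0,0,0,0,0,0],[0,0,0,0,0,0],[0,0,0,0,0,0],[0,0,0,0,0,0],[0,0,0,0,0,0],[0,0,0,0,0,0],[0,0,0,0,0,0],[0,0,0,0,0,0]]]'; python3 to.py .4427 .1633 .050
python3 -m pendant '[[[0,0,-0.01,0,0,0],[0,0,-0.03,0,0,0],[0,0,-0.05,0,0,0],[0,0,-0.05,0,0,0],[0,0,0,0,0,0],[0,0,0,0,0,0]]]'
sed -i '/^for o,e/d' fit.py; python3 fit.py
python3 - <<'E'
from h import *
p=optics.snapshot("side"); cv2.imwrite("pics/s4.png",cv2.resize(p["pixels"][140:280,230:410],None,fx=4.2,fy=4.2,interpolation=cv2.INTER_CUBIC))
E
```

```text
time: 11.48
ee_pos: [0.4432, 0.1633, 0.0499]
tcp_rot: [0.001, -0.079, 0.997, -0.001]
force: [-6.7, -5.9, 16.9]
width: 0.003
finger_force: 8.8
t 11.475 pos [0.4432 0.1633 0.0499] y-axis [-0.158  0.987 -0.002] F [-6.7 -5.9 16.9] tool shift [ 0.0005  0.     -0.0001] w 0.003049003784268116
time: 12.22
ee_pos: [0.4415, 0.1639, 0.1868]
tcp_rot: [-0.0, -0.079, 0.997, 0.0]
force: [-0.5, 0.1, -0.3]
width: 0.004
finger_force: 0.0
bar [0.6141 0.0218 0.1582]
main [0.5695 0.1362 0.053 ]
a [0.5772 0.0564 0.052 ]
c [ 0.6024 -0.1016  0.052 ]
top [217.77777778 229.44444444] [216 229   5   2   9] [0.4301 0.1608 0.056 ]
box [153.0, 288.4] [0.261 0.361 0.   ]
box [217.4, 229.8] [0.432 0.171 0.   ]
side [258.24390244 189.43902439] [253 187  11   5  41] [0.4431 0.1622 0.056 ]
box [193.6, 180.8] [0.257 0.382 0.   ]
box [256.5, 207.8] [0.436 0.162 0.   ]
[[-0.988 -0.157 -0.   ]
 [-0.157  0.988 -0.   ]
 [ 0.     0.    -1.   ]]
```

View pics/s4.png

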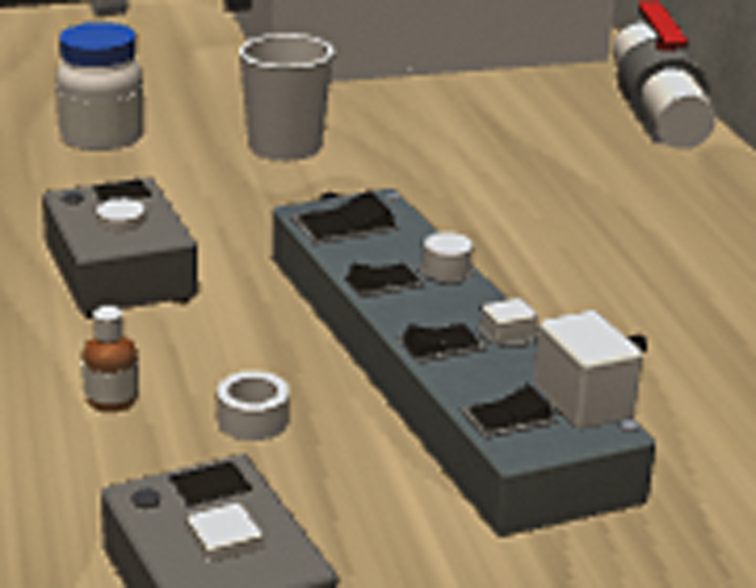

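The pump box has not moved: its button blob is at the same side-view pixel (258.2,189.4) and is up again. The main rocker and rocker c are on, everything else is unchanged, and the fingers are clear.

```bash
python3 -c "
from cell import order; print(order.job_done())"
```

```text
the job is handed in; nothing more can be done
None
```

The job is handed in: the main rocker was pressed on first, then rocker c beside the block adapter, and the round button was held fully down for about 1.5 s and released, with nothing else visibly moved and the fingers clear at about 12 s.

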